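# Start the clamp screw of a rule bender in its thread

### The arm

A 7-joint arm with a two-finger parallel gripper is mounted at the origin on the work surface. World frame = base frame: x ahead of the robot, y to its left, z up, the work surface at z = 0. Lengths are in m, angles in rad, forces in N, time in s.
With the tool pointing down it reaches from about 0.4 to 0.85 m from the base axis. Payload 10.4 kg.
Tool frame: the origin (TCP) lies on the centre line of the jaws, within the pads' length; the fingertips stand 22 mm ahead of it and the grasp point (between the pads) lies 3 mm ahead of it; z points along the fingers, y is the direction in which the jaws open and shut (so a half turn about z gives the same grasp; the last joint's range is limited). The gripper opens to 85 mm and grips with 20 to 120 N. Pads are 22 mm wide; open, the fingers measure 114 mm over their backs; the gripper's body (76 mm by 85 mm) begins 54 mm behind the grasp point. The pads swing forward as they close: fully open they stand 13 mm farther back than shut.
Start: joints at [-1.252, 0.332, -0.065, 1.46, 0.022, 1.35, -0.088], TCP at [0.209, 0.589, 0.253] pointing down, gripper open.
Joint ranges: [-2.6, 2.6], [-0.5, 2.12], [-1.47, 1.34], [0.16, 2.42], [-1.27, 4.41], [0.06, 2.06], [-2.6, 2.6]. Speed limits (rad/s): [2.22, 2.22, 2.79, 2.79, 3.14, 3.14, 3.14].

### API

Orientations are given as a unit quaternion [x, y, z, w].
In Python, from workcell import manip gives the robot as it stands. The module is installed in compiled form; this text tells all that it offers.
- The arm moves only by the shell command python3 -m crank 'ROWS' [FORCE]. ROWS is JSON, a list of rows, each a list of 3 entries, a list of its own where there are three numbers: the opening, from -1 (shut) to 1 (fully open), then the shift along the tool's x, y, z normalised to -1 to 1, where 1 is 80 mm, then the turn, a rotation vector about the tool's x, y, z normalised to -1 to 1, where 1 is pi/4 rad. In form: [[jaw, [tx, ty, tz], [ax, ay, az]], ...]. A call has exactly 5 rows; each row shifts and turns the commanded pose from where the row before left it, along the tool's axes as they then stand; what a row does not reach is not made up. A row lasts 1/10 s, in which the tool goes at most 50 mm and 8.59 degrees, less where a joint would pass 70% of its speed; a pose out of reach is approached as far as the arm can. A call with a number of a shift or a turn outside -1 to 1 is refused whole. A call with a gripper value outside its range is refused whole. The fingers move at their own pace and stop on an object; FORCE is the grip in N (left out, the last holds). Time passes only in rows, so rows that do not move let the fingers close, or fill a call up. It gives the time, the measured TCP pose, the force and the opening at its end, in the units of the state.
- manip.get_obs(): the state, without advancing time (a new reading comes with each control period).
- manip.camera(name): name is "side" or "top" or "wrist"; returns the picture (480x640x3 uint8, blue, green, red); there is no depth.
- manip.camera_info(name): a dict with "K" (3x3 intrinsics, pixels), "camera_from_world" (4x4, takes a point from world to camera coordinates); the wrist camera has in their place "mount" (4x4, takes a point from camera to tool coordinates, whose origin is the TCP and whose axes are the flange's). Camera axes: x right, y down, z forward; pixel columns grow to the right and rows downward; lengths in m; the calibration is good to about 2 mm. A picture is of the moment at which its call begins: read the wrist's pose just before it. camera_info takes no time and is no camera call.
- manip.hand_in(): hands the job in, once; it reports no verdict.
The state is a dict: "clock": time; "joint_pos": joint angles; "joint_velocities": joint speeds; "tau": joint torques, N m; "position": TCP position; "ee_rot": TCP orientation; "ft_force": force on the tool from outside, world axes, zero at the start; "torque": the same for the moment, N m; "grip_width": opening from 0.0 (shut) to 1.0 (fully open).
Only numpy, scipy, OpenCV 4.12 (cv2) and the standard library are available. Lean on these libraries where they do the work, as an engineer would, in place of code of your own. Each camera call takes 0.05 s, during which the arm holds its last target.

### The job

The clamp screw of the rule bender stands loose on the mouth of its threaded boss. Working by the upright knob on its crank, turn the screw backward (anticlockwise seen from above) until you feel it drop into the start of the thread, then turn it forward (clockwise) one full turn from there. Finish while still gripping the knob between the fingers, holding the screw started, and leave the other things on the bench where they are.

Things in the scene. Friction and masses are not known exactly. Their poses are not given: they have to be found in the camera images.
- bender: Fixed grey C-shaped clamp of a steel-rule bender on a dark base plate 200 x 110 x 26 mm, no part of the frame higher than 130 mm. Origin on the bench, straight under the screw's axis; its x runs from the open throat to the column, z up. A lever lies low along its +y side.
- boss_mouth (a point): Centre of the top of the bender's round threaded boss (56 mm diameter, 130 mm above the bench); the screw's vertical axis passes through it.
- screw_height (a joint): Height of the screw in m, up positive, 0 on the very top edge of the thread. Right-hand thread, 8 mm pitch. Unstarted, the screw (0.7 kg with crank) rests on the thread's end by its weight: turning backward lifts it 8 mm per turn to 0, then it drops to about -0.008; turned on, it climbs again. Forward it sinks 8 mm per turn, with 1 to 2 mm of vertical play. Stops at -0.021 and +0.0025.
- screw_turn (a joint): Angle of screw and crank in rad, positive backward (anticlockwise from above); at 0 the crank points along the bender's -x. Starts between -1 and 1. The drop comes 1.2 to 5.4 rad backward of the start, at an angle that differs each time and cannot be seen. It turns easily: friction 0.04 N m, about 1 N at the knob.
- knob_mid (a point): Middle of the knob: black upright cylinder, 24 mm diameter, 50 mm tall, on the free end of the dark crank arm (20 mm wide), 55 mm from the screw's axis. This point lies on the knob's axis, 28 mm above its foot, 22 mm below its top; 194 mm above the bench when screw_height is 0. Crank arm and hub stay 28 mm or more below it.
- knob: The same knob as a body, origin on its axis at its foot, z up. It revolves freely on its pin, so it can be carried round the circle without turning the hand. A knob gripped tight can hang in the fingers and hide the drop; one that is only pushed sideways (say by shut fingers behind it) lets the screw drop freely.
- glue: White glue bottle with red cap standing on the bench, 40 mm diameter, 110 mm tall. To be left alone. Origin at the centre of its foot.
- mallet: Plain dark wooden cylinder mallet standing on end, 52 mm diameter, 120 mm tall. To be left alone. Origin at the centre of its foot.
- wrench: Open-ended wrench lying flat on the bench, 180 mm long along its x. To be left alone. Origin under its middle.

How it is judged:
By the outcome, as a careful person would: the job done as asked, in the order asked, and still so for the second after the job is handed in, while the arm keeps its last pose, push and grip.
It also fails if it takes over 70 s, if anything falls off the work surface, if the arm or the gripper's body presses on something with over 40 N, if the wrist force passes 120 N, or if a joint passes its speed limit or range.

## Working session

There is one attempt and no reset: what is moved stays moved. The work goes in short steps, Python scripts to look and compute and a shell command to move; the robot and the scene stay as the last step left them, time stands still between calls to the robot, and variables do not carry over. Pictures are saved under pics/ and viewed, and the job is handed in when it is done.

```bash
mkdir -p pics
python3 - <<'E'
from workcell import manip
import cv2, numpy as np
np.set_printoptions(precision=4,suppress=True)
o=manip.get_obs()
print({k:np.round(v,4).tolist() for k,v in o.items()})
for n in ['side','top']:
    cv2.imwrite(f'pics/{n}0.png',manip.camera(n)); i=manip.camera_info(n); print(n,i['K'],i['camera_from_world'])
print(manip.camera_info('wrist'))
E
```

```text
{'clock': 0.0, 'joint_pos': [-1.2516, 0.3329, -0.0647, 1.461, 0.0216, 1.3499, -0.0885], 'joint_velocities': [0.0001, -0.0006, -0.0019, 0.0003, 0.0012, -0.0007, -0.002], 'tau': [0.0003, -62.5448, 0.0493, -39.1597, 0.0162, 0.0102, 0.0], 'position': [0.2094, 0.5885, 0.2525], 'ee_rot': [0.1701, 0.9854, -0.0007, -0.0001], 'ft_force': [0.1725, 0.3419, 0.9098], 'torque': [0.0311, -0.0171, 0.0458], 'grip_width': 0.9989}
side [[515.0896   0.     319.2145]
 [  0.     515.0896 237.6926]
 [  0.       0.       1.    ]] [[ 0.7093 -0.7049 -0.0034 -0.4054]
 [-0.4047 -0.4033 -0.8207  0.3888]
 [ 0.5772  0.5835 -0.5713  0.6547]
 [ 0.      0.      0.      1.    ]]
top [[553.4049   0.     308.746 ]
 [  0.     553.4049 250.5034]
 [  0.       0.       1.    ]] [[-0.0185 -0.9994  0.0289  0.0533]
 [-0.99    0.0143 -0.1401  0.6194]
 [ 0.1396 -0.0312 -0.9897  0.9936]
 [ 0.      0.      0.      1.    ]]
{'K': array([[349.9702,   0.    , 319.5975],
       [  0.    , 349.9702, 239.573 ],
       [  0.    ,   0.    ,   1.    ]]), 'mount': array([[ 0.0004, -0.9482, -0.3176,  0.0818],
       [ 1.    ,  0.0002,  0.0008, -0.0001],
       [-0.0007, -0.3176,  0.9482, -0.1202],
       [ 0.    ,  0.    ,  0.    ,  1.    ]])}
```

View pics/side0.png

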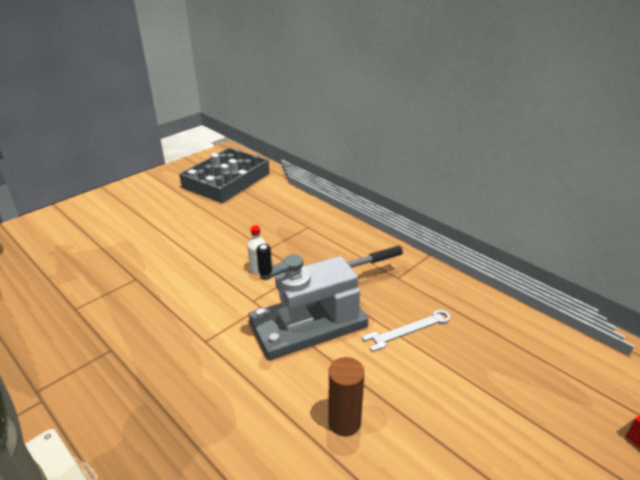

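View pics/top0.png

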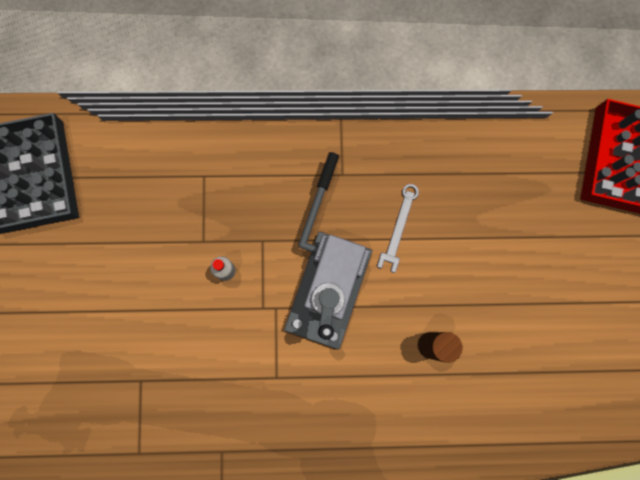

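The side view shows the bender mid-frame, with the knob at about (264,260), glue at (257,250), mallet at (346,397) and wrench at (408,330). In the top view the hub is at about (328,298) and the knob top at (326,331), so the crank points roughly at the robot. The glue (222,269) and mallet (440,347) are well clear. Next I'll measure.

```bash
cat > h.py <<'E'
from workcell import manip
import cv2, numpy as np
from scipy.spatial.transform import Rotation as R
np.set_printoptions(precision=4,suppress=True)
def ray(n,u,v):
    i=manip.camera_info(n);K=i['K'];T=np.linalg.inv(i['camera_from_world'])
    d=T[:3,:3]@np.linalg.solve(K,[u,v,1]);return T[:3,3],d
def onz(n,u,v,z):
    c,d=ray(n,u,v);return c+d*(z-c[2])/d[2]
def proj(n,p):
    i=manip.camera_info(n);q=i['camera_from_world']@np.append(p,1);q=i['K']@q[:3];return q[:2]/q[2]
E
python3 - <<'E'
from h import *
a=cv2.imread('pics/top0.png')[220:370,260:400];cv2.imwrite('pics/topz.png',cv2.resize(a,None,fx=5,fy=5,interpolation=cv2.INTER_CUBIC)[:600*5])
a=cv2.imread('pics/top0.png')[260:360,270:390];cv2.imwrite('pics/topz.png',cv2.resize(a,None,fx=6,fy=6,interpolation=cv2.INTER_CUBIC))
a=cv2.imread('pics/side0.png')[225:325,230:350];cv2.imwrite('pics/sidez.png',cv2.resize(a,None,fx=6,fy=6,interpolation=cv2.INTER_CUBIC))
E
```

```text
(no output)
```

View pics/topz.png

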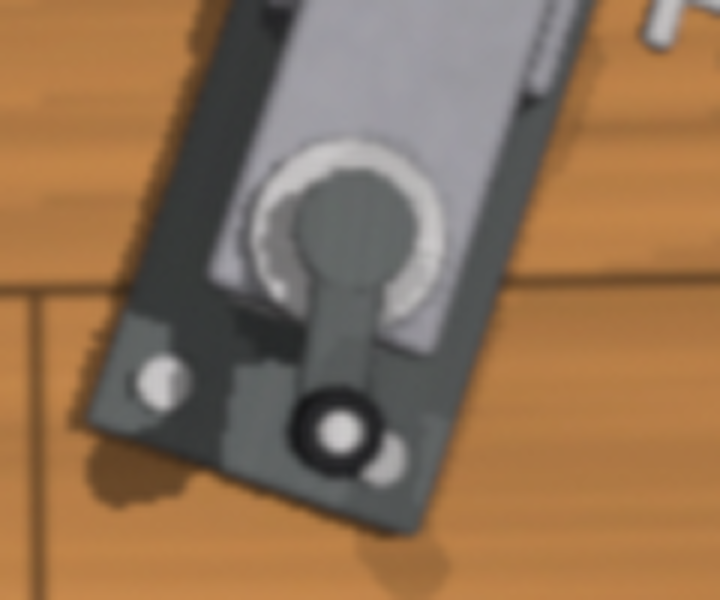

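View pics/sidez.png

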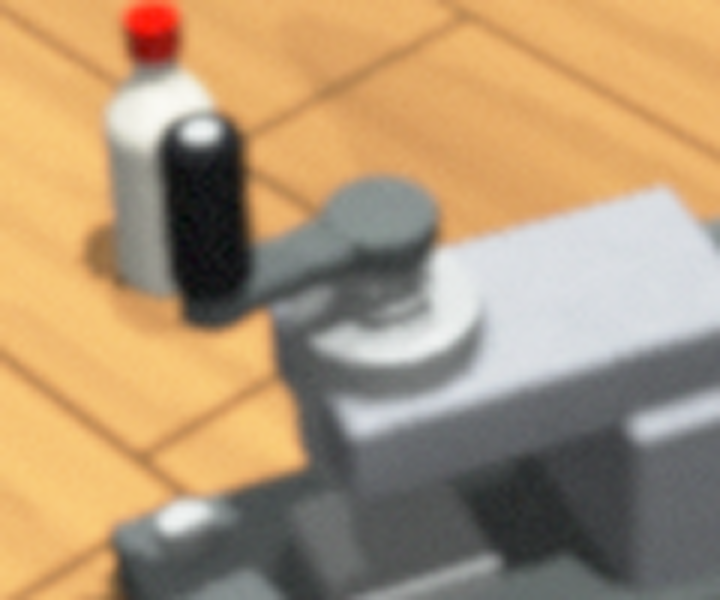

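Zoomed top: the boss ring is centred at zoomed (347,237) and the knob top at (339,432). Zoomed side: the knob column is centred at (205,205), with its light cap at (202,130).

Run:
```python
from h import *
Z=lambda u,v,x0,y0:(x0+(u+.5)/6-.5,y0+(v+.5)/6-.5)
b=onz('top',*Z(347,237,270,260),.130);print('boss',b)
for uv in [(341,432),(336,432)]:
  for h in (0,-.004,-.008):
    k=onz('top',*Z(*uv,270,260),.216+h);d=k-b;print('knob',h,k,np.hypot(*d[:2]),np.degrees(np.arctan2(d[1],d[0])))
# two view triangulation of cap
c1,d1=ray('top',*Z(341,432,270,260));c2,d2=ray('side',*Z(202,130,230,225))
A=np.stack([d1,-d2],1);s=np.linalg.lstsq(A,c2-c1,rcond=None)[0];p,q=c1+s[0]*d1,c2+s[1]*d2;print('cap',p,q)
# boss in side
print('boss side proj',(proj('side',b)-[230,225])*6)
# base long edge dir: left edge (95,420)->(150,230) at z=.026
e1=onz('top',*Z(92,425,270,260),.026);e2=onz('top',*Z(415,535,270,260),.026);print('short edge',e1,e2,np.hypot(*(e1-e2)[:2]),np.degrees(np.arctan2(*(e1-e2)[[1,0]])))
o=manip.get_obs();print(R.from_quat(o['ee_rot']).as_matrix())
```

```text
boss [0.5243 0.0158 0.13  ]
knob 0 [0.4704 0.0239 0.216 ] 0.054531368398644725 171.40174133554555
knob -0.004 [0.4704 0.0237 0.212 ] 0.05451957228276761 171.6569408338569
knob -0.008 [0.4704 0.0234 0.208 ] 0.054508858222824925 171.91224572097616
knob 0 [0.4704 0.0252 0.216 ] 0.054712785674666364 170.0793496839739
knob -0.004 [0.4704 0.0249 0.212 ] 0.05469627885251009 170.32717376132888
knob -0.008 [0.4704 0.0247 0.208 ] 0.05468079592884004 170.5751428233826
cap [0.4704 0.0238 0.2135] [0.4707 0.0235 0.2135]
boss side proj [379.1502 296.2814]
short edge [0.4729 0.0898 0.026 ] [ 0.4373 -0.0098  0.026 ] 0.10576835246190228 70.32703429870114
[[-0.9421  0.3352 -0.0004]
 [ 0.3352  0.9421 -0.0012]
 [-0.0001 -0.0013 -1.    ]]
```

```bash
R='[1,[-0.27,-0.278,-0.025],[0,0,0]]'; 
python3 -m crank '[[1,[-0.272,-0.278,-0.03],[0,0,0]],[1,[-0.272,-0.278,-0.03],[0,0,0]],[1,[-0.272,-0.278,-0.03],[0,0,0]],[1,[-0.272,-0.278,-0.03],[0,0,0]],[1,[-0.272,-0.278,-0.03],[0,0,0]]]' 20
python3 -m crank '[[1,[-0.272,-0.278,-0.03],[0,0,0]],[1,[-0.272,-0.278,-0.03],[0,0,0]],[1,[-0.272,-0.278,-0.03],[0,0,0]],[1,[-0.272,-0.278,-0.03],[0,0,0]],[1,[-0.272,-0.278,-0.03],[0,0,0]]]'
python3 -m crank '[[1,[-0.272,-0.278,-0.03],[0,0,0]],[1,[-0.272,-0.278,-0.03],[0,0,0]],[1,[-0.272,-0.278,-0.03],[0,0,0]],[1,[-0.272,-0.278,-0.03],[0,0,0]],[1,[-0.272,-0.278,-0.03],[0,0,0]]]'
python3 -m crank '[[1,[-0.272,-0.278,-0.03],[0,0,0]],[1,[-0.272,-0.278,-0.03],[0,0,0]],[1,[-0.2,-0.2,0],[0,0,0]],[1,[0,0,0],[0,0,-0.12]],[1,[0,0,0],[0,0,-0.12]]]'
cat > st.py <<'E'
from h import *
o=manip.get_obs();M=R.from_quat(o['ee_rot']).as_matrix();p=o['position']
C=np.array([.5243,.0158]);r=p[:2]-C
print('t',o['clock'],'p',p,'xang %.1f tilt %.4f'%(np.degrees(np.arctan2(M[1,0],M[0,0])),-M[2,2]),'R %.4f ang %.1f'%(np.hypot(*r),np.degrees(np.arctan2(r[1],r[0]))),'F',o['ft_force'],'g %.3f'%o['grip_width'],'q',o['joint_pos'])
E
cat > pic.py <<'E'
from h import *
import sys
cv2.imwrite('pics/'+sys.argv[1]+'.png',manip.camera('wrist'))
E
python3 st.py; python3 pic.py w1
```

```text
clock: 0.6
position: [0.2751, 0.4462, 0.265]
ee_rot: [0.17, 0.985, -0.0, -0.0]
ft_force: [0.2, -0.1, -0.0]
grip_width: 1.003
clock: 1.1
position: [0.3402, 0.305, 0.2772]
ee_rot: [0.17, 0.985, -0.0, -0.0]
ft_force: [-0.0, 0.2, 0.1]
grip_width: 1.003
clock: 1.6
position: [0.4054, 0.1638, 0.2892]
ee_rot: [0.17, 0.985, -0.0, -0.0]
ft_force: [0.8, 0.2, -0.3]
grip_width: 1.007
clock: 2.1
position: [0.441, 0.0874, 0.2939]
ee_rot: [0.076, 0.997, 0.0, -0.0]
ft_force: [-0.0, -0.2, -0.3]
grip_width: 1.0
t 2.1 p [0.441  0.0874 0.2939] xang 171.3 tilt 1.0000 R 0.1098 ang 139.3 F [-0.0099 -0.2062 -0.2584] g 1.000 q [-0.7439 -0.1099  0.4175  1.8523  0.045   1.3905  1.0826]
```

View pics/w1.png

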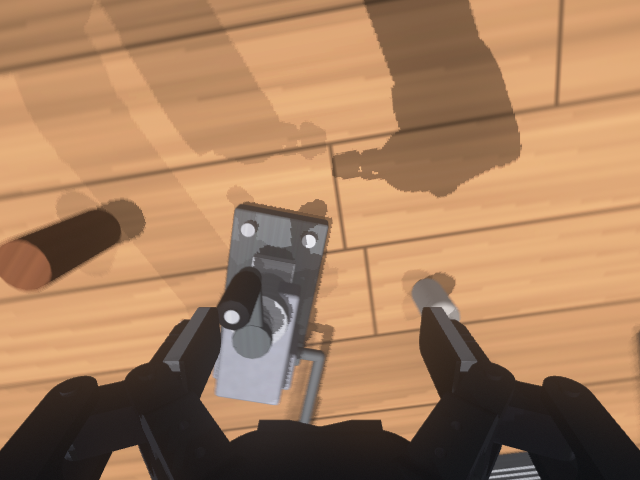

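The wrist view shows the knob, with its white cap at (232,317), between the open fingers. The mallet (left) and glue (right) are far below. Moving above the knob.

```bash
python3 -m crank '[[1,[-0.16,-0.244,0],[0,0,0]],[1,[-0.16,-0.244,0],[0,0,0]],[1,[-0.164,-0.244,0],[0,0,0]],[1,[0,0,0.15],[0,0,0]],[1,[0,0,0.15],[0,0,0]]]'
cat >> h.py <<'E'
def wray(o,u,v):
    i=manip.camera_info('wrist');M=R.from_quat(o['ee_rot']).as_matrix();m=i['mount']
    d=M@m[:3,:3]@np.linalg.solve(i['K'],[u,v,1]);return np.array(o['position'])+M@m[:3,3],d
E
python3 st.py; python3 pic.py w2
```

```text
clock: 2.65
position: [0.4702, 0.0245, 0.2693]
ee_rot: [0.078, 0.997, 0.0, -0.0]
ft_force: [0.1, 0.6, -0.4]
grip_width: 0.999
t 2.65 p [0.4702 0.0245 0.2693] xang 171.1 tilt 1.0000 R 0.0548 ang 170.9 F [ 0.0564  0.5983 -0.3573] g 0.999 q [-0.6768 -0.0484  0.5174  1.8506  0.0244  1.3333  1.2499]
```

View pics/w2.png

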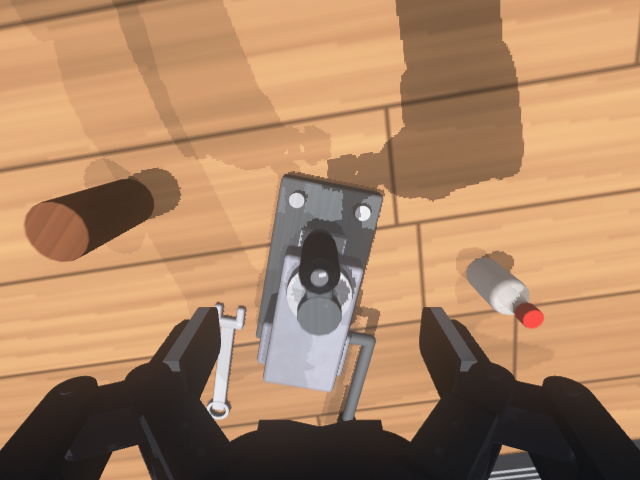

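```bash
python3 - <<'E'
from h import *
o=manip.get_obs();c,d=wray(o,319,278)
for z in(.2135,.216,.21):print(c+d*(z-c[2])/d[2])
E
python3 -m crank '[[1,[0,0,0.29],[0,0,0]],[1,[0,0,0.29],[0,0,0]],[1,[0,0,0.27],[0,0,0]],[-0.28,[0,0,0],[0,0,0]],[-0.28,[0,0,0],[0,0,0]]]'
python3 st.py; 
python3 -m crank '[[-0.28,[0,0,0],[0,0,0]],[-0.28,[0,0,0],[0,0,0]],[-0.28,[0,0,0],[0,0,0]],[-0.28,[0,0,0],[0,0,0]],[-0.28,[0,0,0],[0,0,0]]]'
python3 st.py; python3 pic.py w3
```

```text
[0.4673 0.025  0.2135]
[0.4662 0.0251 0.216 ]
[0.4689 0.0247 0.21  ]
clock: 3.2
position: [0.47, 0.0251, 0.2023]
ee_rot: [0.076, 0.997, -0.0, -0.0]
ft_force: [-0.2, 0.7, 0.2]
grip_width: 0.686
t 3.2 p [0.47   0.0251 0.2023] xang 171.3 tilt 1.0000 R 0.0551 ang 170.3 F [-0.2098  0.6569  0.1605] g 0.686 q [-0.6696  0.0097  0.5282  1.9462 -0.0052  1.1878  1.2788]
clock: 3.7
position: [0.4704, 0.0245, 0.2023]
ee_rot: [0.077, 0.997, 0.0, 0.0]
ft_force: [2.1, 0.7, 0.3]
grip_width: 0.359
t 3.7 p [0.4704 0.0245 0.2023] xang 171.2 tilt 1.0000 R 0.0546 ang 170.9 F [2.1012 0.6723 0.3211] g 0.359 q [-0.669   0.0097  0.5292  1.9463 -0.0055  1.1867  1.2797]
```

View pics/w3.png

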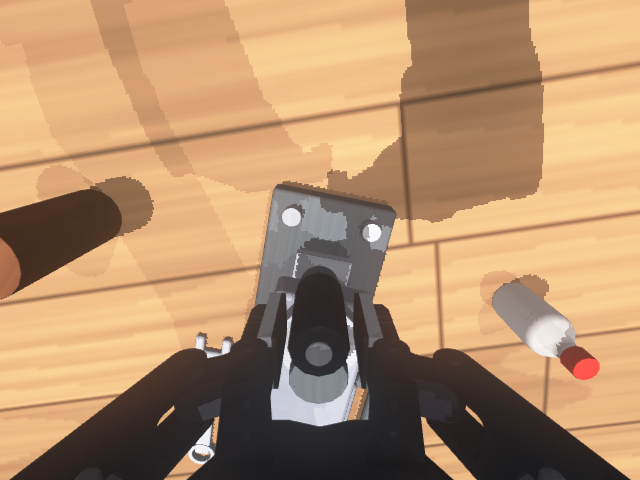

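The knob is caged, not pinched: cap at (319,354), with gaps to both pads. Turning backward, hand rotating with the crank.

```bash
cat > look.py <<'E'
from h import *
import sys
exec(open('st.py').read().split('\n',1)[1])
im=manip.camera('wrist');cv2.imwrite('pics/%s.png'%sys.argv[1],im)
g=cv2.GaussianBlur(cv2.cvtColor(im,cv2.COLOR_BGR2GRAY),(3,3),0)
c=cv2.HoughCircles(g[300:420,270:370],cv2.HOUGH_GRADIENT,1.5,20,param1=80,param2=12,minRadius=8,maxRadius=17)
best=None
if c is not None:
    for u,v,r in c[0]: print('   cap cand u %.1f v %.1f r %.1f'%(u+270,v+300,r))
E
cat > mont.py <<'E'
import cv2,sys,numpy as np
cv2.imwrite('pics/'+sys.argv[1]+'.png',np.hstack([cv2.resize(cv2.imread('pics/%s.png'%n)[270:430,250:390],None,fx=1.9,fy=1.9) for n in sys.argv[2:5]]))
E
python3 look.py b0
python3 -m crank '[[-0.28,[-0.001,-0.036,0],[0,0,-0.0667]],[-0.28,[-0.001,-0.036,0],[0,0,-0.0667]],[-0.28,[-0.001,-0.036,0],[0,0,-0.0667]],[-0.28,[-0.001,-0.036,0],[0,0,-0.0667]],[-0.28,[-0.001,-0.036,0],[0,0,-0.0667]]]' >/dev/null; python3 look.py b1
python3 -m crank '[[-0.28,[-0.001,-0.036,0],[0,0,-0.0667]],[-0.28,[-0.001,-0.036,0],[0,0,-0.0667]],[-0.28,[-0.001,-0.036,0],[0,0,-0.0667]],[-0.28,[-0.001,-0.036,0],[0,0,-0.0667]],[-0.28,[-0.001,-0.036,0],[0,0,-0.0667]]]' >/dev/null; python3 look.py b2
python3 mont.py m1 b0 b1 b2
```

```text
t 3.75 p [0.4703 0.0245 0.2022] xang 171.2 tilt 1.0000 R 0.0546 ang 170.9 F [ 0.4678 -0.7262 -0.066 ] g 0.363 q [-0.669   0.0097  0.5292  1.9464 -0.0055  1.1866  1.2797]
   cap cand u 354.8 v 402.8 r 16.1
   cap cand u 317.2 v 354.8 r 12.6
   cap cand u 344.2 v 383.2 r 16.1
   cap cand u 305.2 v 378.8 r 16.1
   cap cand u 339.8 v 329.2 r 14.3
   cap cand u 365.2 v 383.2 r 11.0
   cap cand u 296.2 v 347.2 r 9.4
t 4.3 p [0.47   0.0106 0.2022] xang -173.6 tilt 1.0000 R 0.0545 ang -174.5 F [-0.6849  1.4143  1.7673] g 0.363 q [-0.6526  0.007   0.5421  1.9487 -0.0048  1.1867  1.5734]
   cap cand u 339.8 v 390.8 r 16.1
   cap cand u 329.2 v 354.8 r 12.6
   cap cand u 357.8 v 375.8 r 11.1
   cap cand u 302.2 v 378.8 r 16.1
   cap cand u 287.2 v 335.2 r 16.1
   cap cand u 356.2 v 404.2 r 14.5
   cap cand u 338.2 v 413.2 r 11.1
   cap cand u 296.2 v 303.8 r 10.7
t 4.85 p [ 0.4734 -0.0033  0.2023] xang -158.7 tilt 1.0000 R 0.0544 ang -159.4 F [-1.6695  2.3275  2.5831] g 0.359 q [-0.6345  0.0155  0.5572  1.9416 -0.0098  1.1869  1.8692]
   cap cand u 330.8 v 356.2 r 14.5
   cap cand u 287.2 v 396.8 r 16.1
   cap cand u 357.8 v 377.2 r 11.0
   cap cand u 284.2 v 351.8 r 16.1
   cap cand u 300.8 v 327.8 r 16.1
   cap cand u 354.8 v 399.8 r 16.1
   cap cand u 300.8 v 375.8 r 14.5
   cap cand u 330.8 v 383.2 r 14.5
   cap cand u 309.8 v 356.2 r 9.4
```

View pics/m1.png

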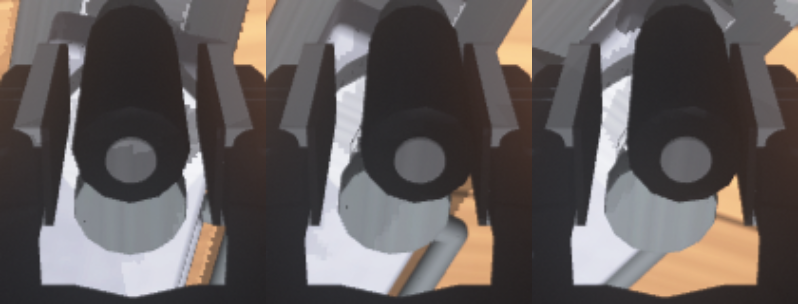

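The knob is pushed by the right pad, with its cap near (331,355) in full frame and no drop yet. Continuing with a steadier cap measurement.

```bash
cat > look.py <<'E'
from h import *
import sys
exec(open('st.py').read().split('\n',1)[1])
im=manip.camera('wrist');cv2.imwrite('pics/%s.png'%sys.argv[1],im)
def cap(im):
    g=cv2.cvtColor(im,cv2.COLOR_BGR2GRAY)
    n,l,s,c=cv2.connectedComponentsWithStats((g>68).astype(np.uint8),connectivity=4)
    for i in range(1,n):
        if 150<s[i,4]<1500 and abs(c[i][0]-320)<45 and 290<c[i][1]<400 and .6<s[i,2]/s[i,3]<1.6 and s[i,4]>.65*s[i,2]*s[i,3]: print('   CAP',c[i],'size',s[i,2:])
cap(im)
E
python3 - <<'E'
import sys;sys.argv=['','tmp']
src=open('look.py').read().split('def cap')[1].rsplit('cap(im)',1)[0]
from h import *
exec('def cap'+src)
for n in('b0','b1','b2'):print(n);cap(cv2.imread('pics/%s.png'%n))
E
python3 -m crank '[[-0.28,[-0.001,-0.036,0],[0,0,-0.0667]],[-0.28,[-0.001,-0.036,0],[0,0,-0.0667]],[-0.28,[-0.001,-0.036,0],[0,0,-0.0667]],[-0.28,[-0.001,-0.036,0],[0,0,-0.0667]],[-0.28,[-0.001,-0.036,0],[0,0,-0.0667]]]' >/dev/null; python3 look.py b3
python3 -m crank '[[-0.28,[-0.001,-0.036,0],[0,0,-0.0667]],[-0.28,[-0.001,-0.036,0],[0,0,-0.0667]],[-0.28,[-0.001,-0.036,0],[0,0,-0.0667]],[-0.28,[-0.001,-0.036,0],[0,0,-0.0667]],[-0.28,[-0.001,-0.036,0],[0,0,-0.0667]]]' >/dev/null; python3 look.py b4
python3 mont.py m2 b2 b3 b4
```

```text
b0
   CAP [318.5108 353.8376] size [ 26  24 511]
b1
   CAP [330.442  354.0923] size [ 26  25 509]
b2
   CAP [330.6301 353.6474] size [ 27  24 519]
t 5.4 p [ 0.4802 -0.0161  0.2021] xang -143.7 tilt 1.0000 R 0.0544 ang -144.1 F [-1.4189  2.4985  2.7242] g 0.363 q [-0.6139  0.035   0.5705  1.9258 -0.021   1.1869  2.1679]
   CAP [330.639  354.3417] size [ 27  24 518]
t 5.95 p [ 0.4901 -0.0266  0.202 ] xang -128.8 tilt 1.0000 R 0.0545 ang -128.9 F [-2.1284  1.1919  2.0048] g 0.361 q [-0.59    0.0632  0.5781  1.902  -0.0376  1.1876  2.4659]
   CAP [330.7645 354.6834] size [ 27  24 518]
```

View pics/m2.png

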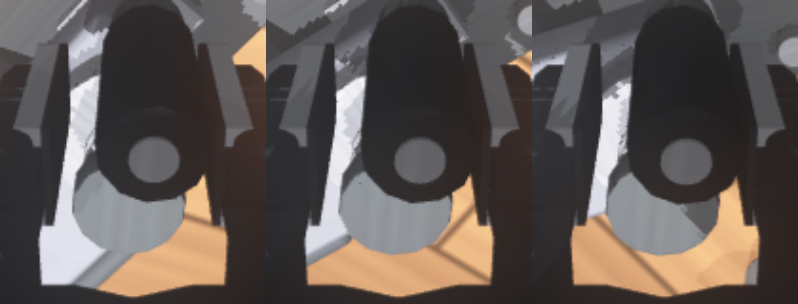

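Cap steady at (331,354.7), rising slowly, and the z force is about +2 N from the screw lifting. There is no drop yet. Joint 7 is near its limit, so I'll lift off, flip the hand 180° and cage the knob again.

```bash
python3 -m crank '[[-0.28,[0,0.03,0],[0,0,0]],[-0.1,[0,0,-0.31],[0,0,0]],[0,[0,0,-0.31],[0,0,0]],[0,[0,0,0],[0,0,0.182]],[0,[0,0,0],[0,0,0.182]]]' >/dev/null; python3 st.py
python3 -m crank '[[0,[0,0,0],[0,0,0.182]],[0,[0,0,0],[0,0,0.182]],[0,[0,0,0],[0,0,0.182]],[0,[0,0,0],[0,0,0.182]],[0,[0,0,0],[0,0,0.182]]]' >/dev/null
python3 -m crank '[[0,[0,0,0],[0,0,0.182]],[0,[0,0,0],[0,0,0.182]],[0,[0,0,0],[0,0,0.182]],[0,[0,0,0],[0,0,0.182]],[0,[0,0,0],[0,0,0.182]]]' >/dev/null
python3 -m crank '[[0,[0,0,0],[0,0,0.182]],[0,[0,0,0],[0,0,0.182]],[0,[0,0,0],[0,0,0.182]],[0,[0,0,0],[0,0,0.182]],[0,[0,0,0],[0,0,0.182]]]' >/dev/null
python3 -m crank '[[0,[0,0,0],[0,0,0.182]],[0,[0,0,0],[0,0,0.182]],[0,[0,0,0],[0,0,0.182]],[0,[0,0,0],[0,0,0.182]],[0,[0,0,0],[0,0,0.18]]]' >/dev/null; python3 st.py; python3 pic.py w4
```

```text
t 6.5 p [ 0.4887 -0.0253  0.2524] xang -145.6 tilt 1.0000 R 0.0544 ang -130.9 F [-0.2761 -0.6598  0.4767] g 0.499 q [-0.6046  0.0101  0.5736  1.838  -0.0059  1.2935  2.1412]
t 8.5 p [ 0.4883 -0.0253  0.2516] xang 50.6 tilt 1.0000 R 0.0546 ang -131.2 F [-0.1283  0.0064  0.4657] g 0.500 q [-0.623   0.0101  0.5924  1.8397 -0.0057  1.2933 -0.7161]
```

View pics/w4.png

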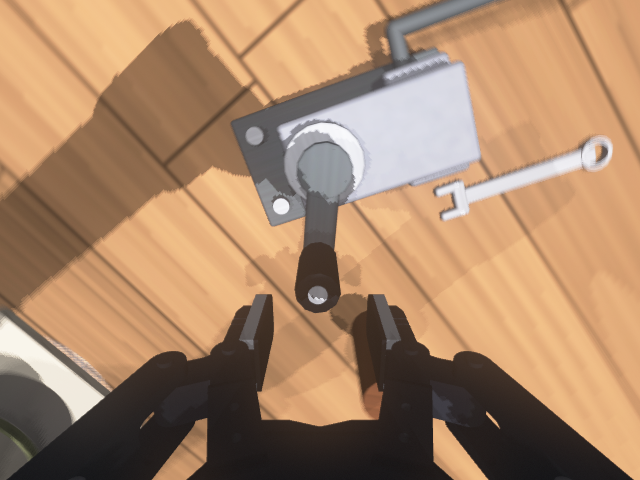

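The knob cap is at (318,295), centred between the pads, and the camera now looks from the hub side. Lowering and caging.

```bash
python3 -m crank '[[0,[0,0,0.31],[0,0,0]],[0,[0,0,0.31],[0,0,0]],[-0.28,[0,0,0],[0,0,0]],[-0.28,[0,0,0],[0,0,0]],[-0.28,[0,0,0],[0,0,0]]]' >/dev/null; python3 look.py c0
python3 -m crank '[[-0.28,[0.001,0.036,0],[0,0,-0.0667]],[-0.28,[0.001,0.036,0],[0,0,-0.0667]],[-0.28,[0.001,0.036,0],[0,0,-0.0667]],[-0.28,[0.001,0.036,0],[0,0,-0.0667]],[-0.28,[0.001,0.036,0],[0,0,-0.0667]]]' >/dev/null; python3 look.py c1
python3 -m crank '[[-0.28,[0.001,0.036,0],[0,0,-0.0667]],[-0.28,[0.001,0.036,0],[0,0,-0.0667]],[-0.28,[0.001,0.036,0],[0,0,-0.0667]],[-0.28,[0.001,0.036,0],[0,0,-0.0667]],[-0.28,[0.001,0.036,0],[0,0,-0.0667]]]' >/dev/null; python3 look.py c2
python3 mont.py m3 c0 c1 c2
```

```text
t 9.05 p [ 0.4891 -0.0253  0.2034] xang 51.2 tilt 1.0000 R 0.0541 ang -130.6 F [-0.1513  0.1977  0.0134] g 0.362 q [-0.6142  0.0566  0.5986  1.9054 -0.0347  1.1878 -0.6812]
   CAP [314.896 356.056] size [ 27  23 500]
t 9.6 p [ 0.5009 -0.0326  0.2031] xang 66.3 tilt 1.0000 R 0.0537 ang -115.8 F [-2.9316  0.5259  1.555 ] g 0.359 q [-0.5872  0.0915  0.5983  1.876  -0.0564  1.19   -0.3834]
   CAP [308.5936 357.1753] size [ 26  24 502]
t 10.15 p [ 0.5146 -0.0368  0.2029] xang 81.2 tilt 1.0000 R 0.0535 ang -100.4 F [-2.7221  0.3745  1.679 ] g 0.365 q [-0.5575  0.1287  0.5882  1.8423 -0.0772  1.1927 -0.0977]
   CAP [308.7084 359.2035] size [ 27  24 511]
```

View pics/m3.png

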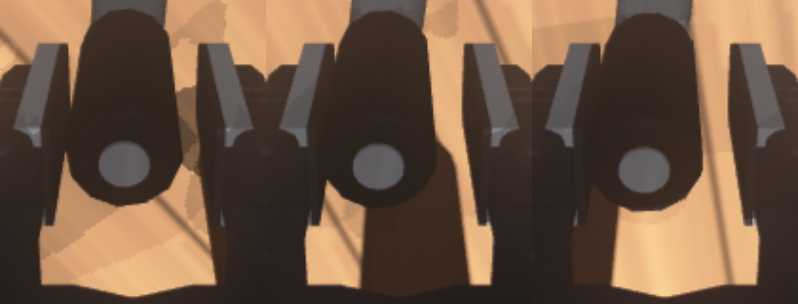

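```bash
for i in 1; do :; done
python3 -m crank '[[-0.28,[0,0.036,0],[0,0,-0.0667]],[-0.28,[0,0.036,0],[0,0,-0.0667]],[-0.28,[0,0.036,0],[0,0,-0.0667]],[-0.28,[0,0.036,0],[0,0,-0.0667]],[-0.28,[0,0.036,0],[0,0,-0.0667]]]' >/dev/null; python3 look.py c3
python3 -m crank '[[-0.28,[0,0.036,0],[0,0,-0.0667]],[-0.28,[0,0.036,0],[0,0,-0.0667]],[-0.28,[0,0.036,0],[0,0,-0.0667]],[-0.28,[0,0.036,0],[0,0,-0.0667]],[-0.28,[0,0.036,0],[0,0,-0.0667]]]' >/dev/null; python3 look.py c4
python3 -m crank '[[-0.28,[0.001,0.036,0],[0,0,-0.0667]],[-0.28,[0.001,0.036,0],[0,0,-0.0667]],[-0.28,[0.001,0.036,0],[0,0,-0.0667]],[-0.28,[0.001,0.036,0],[0,0,-0.0667]],[-0.28,[0.001,0.036,0],[0,0,-0.0667]]]' >/dev/null; python3 look.py c5
python3 mont.py m4 c3 c4 c5
```

```text
t 10.7 p [ 0.5289 -0.0376  0.2028] xang 96.2 tilt 1.0000 R 0.0536 ang -85.1 F [-2.4105 -1.1442  3.1186] g 0.361 q [-0.5268  0.1649  0.5686  1.8068 -0.0952  1.1968  0.1783]
   CAP [308.6764 359.9864] size [ 27  25 513]
t 11.25 p [ 0.5429 -0.0347  0.2026] xang 111.1 tilt 1.0000 R 0.0538 ang -69.8 F [-3.2633 -1.3586  1.8474] g 0.361 q [-0.4975  0.1978  0.5409  1.7715 -0.1086  1.2017  0.443 ]
   CAP [308.6567 360.5149] size [ 28  24 536]
t 11.8 p [ 0.5555 -0.028   0.2026] xang 126.1 tilt 1.0000 R 0.0538 ang -54.5 F [-2.0038 -2.1299  1.9258] g 0.355 q [-0.4719  0.2249  0.5072  1.7394 -0.1157  1.2066  0.6959]
   CAP [308.5849 361.3132] size [ 28  25 530]
```

View pics/m4.png

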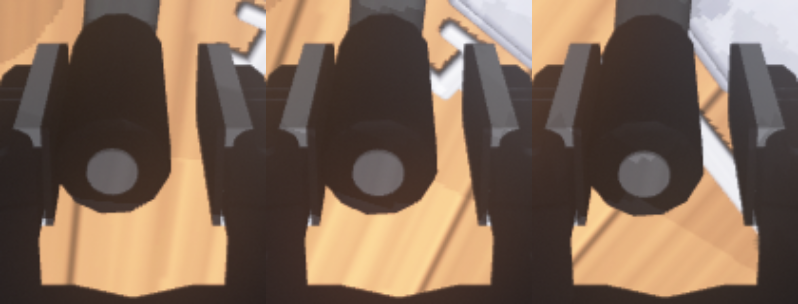

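The cap keeps climbing smoothly (v 360 to 361.3) and has not dropped. Continuing.

```bash
python3 -m crank '[[-0.28,[0.001,0.036,0],[0,0,-0.0667]],[-0.28,[0.001,0.036,0],[0,0,-0.0667]],[-0.28,[0.001,0.036,0],[0,0,-0.0667]],[-0.28,[0.001,0.036,0],[0,0,-0.0667]],[-0.28,[0.001,0.036,0],[0,0,-0.0667]]]' >/dev/null; python3 look.py c6
python3 -m crank '[[-0.28,[0.001,0.036,0],[0,0,-0.0667]],[-0.28,[0.001,0.036,0],[0,0,-0.0667]],[-0.28,[0.001,0.036,0],[0,0,-0.0667]],[-0.28,[0.001,0.036,0],[0,0,-0.0667]],[-0.28,[0.001,0.036,0],[0,0,-0.0667]]]' >/dev/null; python3 look.py c7
```

```text
t 12.35 p [ 0.5659 -0.0181  0.2026] xang 141.1 tilt 1.0000 R 0.0537 ang -39.2 F [-0.9947 -1.9471  1.7186] g 0.357 q [-0.4506  0.2456  0.4695  1.7123 -0.1173  1.211   0.9395]
   CAP [308.6648 362.2292] size [ 28  25 528]
t 12.9 p [ 0.5734 -0.0059  0.2025] xang 156.1 tilt 1.0000 R 0.0537 ang -23.8 F [-1.7037 -1.3795  1.6693] g 0.367 q [-0.4335  0.2594  0.4293  1.6919 -0.1136  1.2143  1.1757]
   CAP [308.8105 362.9962] size [ 28  25 533]
```

```bash
python3 -m crank '[[-0.28,[0.001,0.036,0],[0,0,-0.0667]],[-0.28,[0.001,0.036,0],[0,0,-0.0667]],[-0.28,[0.001,0.036,0],[0,0,-0.0667]],[-0.28,[0.001,0.036,0],[0,0,-0.0667]],[-0.28,[0.001,0.036,0],[0,0,-0.0667]]]' >/dev/null; python3 look.py c8
python3 -m crank '[[-0.28,[0.001,0.036,0],[0,0,-0.0667]],[-0.28,[0.001,0.036,0],[0,0,-0.0667]],[-0.28,[0.001,0.036,0],[0,0,-0.0667]],[-0.28,[0.001,0.036,0],[0,0,-0.0667]],[-0.28,[0.001,0.036,0],[0,0,-0.0667]]]' >/dev/null; python3 look.py c9
```

```text
t 13.45 p [0.5774 0.0079 0.2025] xang 171.0 tilt 1.0000 R 0.0537 ang -8.4 F [-0.1022 -3.0023  2.0368] g 0.358 q [-0.4203  0.2658  0.388   1.6796 -0.1056  1.2161  1.4065]
   CAP [308.8046 363.5996] size [ 28  24 527]
t 14.0 p [0.5777 0.023  0.2022] xang -173.9 tilt 1.0000 R 0.0538 ang 7.7 F [-0.1921  0.3695 -0.5402] g 0.358 q [-0.4103  0.2651  0.3457  1.6761 -0.0952  1.2163  1.6342]
   CAP [310.6667 362.4369] size [ 28  24 531]
```

At c9 the force vanished and the cap moved slightly. Looking again without moving.

```bash
python3 look.py c9b; python3 mont.py m5 c8 c9 c9b
python3 - <<'E'
from h import *
im=manip.camera('side');cv2.imwrite('pics/s2.png',cv2.resize(im[200:320,220:380],None,fx=5,fy=5,interpolation=cv2.INTER_CUBIC))
E
```

```text
t 14.05 p [0.5776 0.0237 0.2022] xang -173.7 tilt 1.0000 R 0.0539 ang 8.5 F [0.1777 0.3057 0.5824] g 0.358 q [-0.4105  0.2651  0.3447  1.6761 -0.0952  1.2162  1.6372]
   CAP [310.2229 362.3238] size [ 27  24 525]
```

View pics/m5.png

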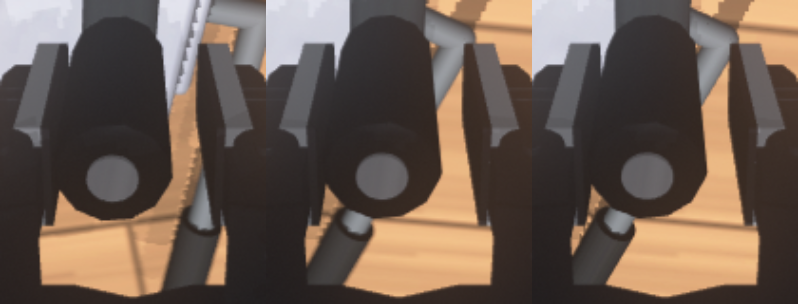

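View pics/s2.png

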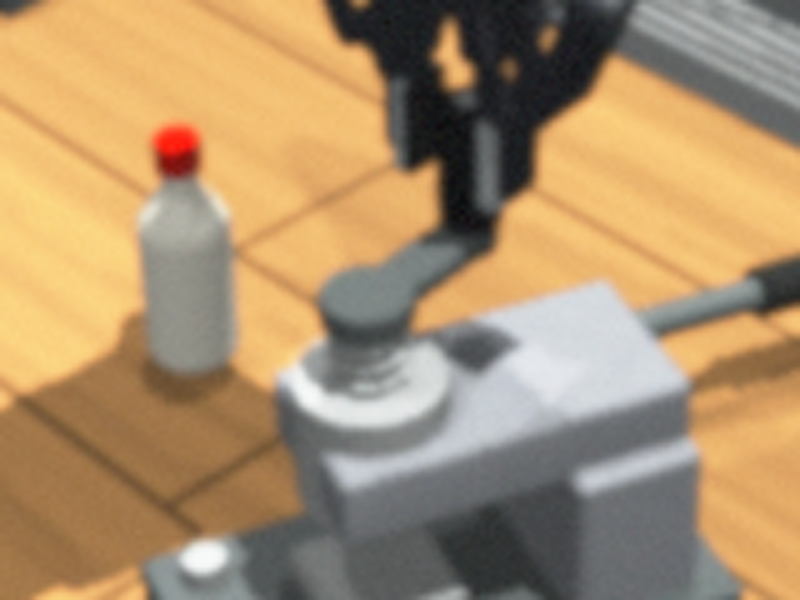

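No full drop yet; the knob is barely ahead of the pad. Taking smaller steps.

```bash
python3 -m crank '[[-0.28,[0.001,0.024,0],[0,0,-0.0444]],[-0.28,[0.001,0.024,0],[0,0,-0.0444]],[-0.28,[0.001,0.024,0],[0,0,-0.0444]],[-0.28,[0,0,0],[0,0,0]],[-0.28,[0,0,0],[0,0,0]]]' >/dev/null; python3 look.py d0
python3 mont.py m6 c9b d0 d0
```

```text
t 14.65 p [0.5766 0.0283 0.2022] xang -168.0 tilt 1.0000 R 0.0538 ang 13.4 F [ 0.2299 -0.6782  0.8251] g 0.359 q [-0.4066  0.2628  0.3297  1.6774 -0.0899  1.216   1.7245]
   CAP [310.5362 351.1781] size [ 26  23 483]
```

View pics/m6.png

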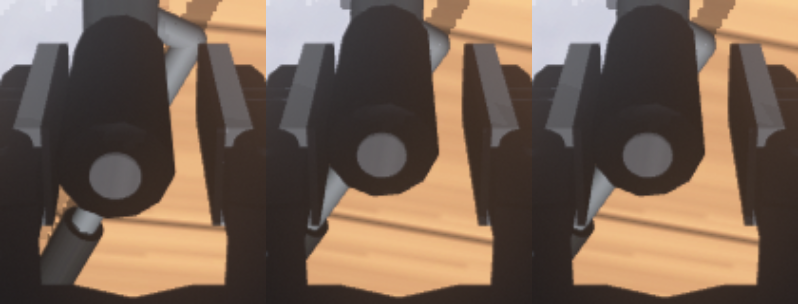

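Dropped: the cap jumped from v 362.3 to 351.2 and got smaller, between hand angles 8.5° and 13.4°. Before gripping I'll refine the screw axis from the cap rays seen round the circle.

Run:
```python
from h import *
from scipy.optimize import least_squares
D='''.4700 .0106 .2022 -173.6 330.44 354.09
.4734 -.0033 .2023 -158.7 330.63 353.65
.4802 -.0161 .2021 -143.7 330.64 354.34
.4901 -.0266 .2020 -128.8 330.76 354.68
.5009 -.0326 .2031 66.3 308.59 357.18
.5146 -.0368 .2029 81.2 308.71 359.2
.5289 -.0376 .2028 96.2 308.68 359.99
.5429 -.0347 .2026 111.1 308.66 360.51
.5555 -.0280 .2026 126.1 308.58 361.31
.5659 -.0181 .2026 141.1 308.66 362.23
.5734 -.0059 .2025 156.1 308.81 363.0
.5774 .0079 .2025 171.0 308.8 363.6
.5776 .0237 .2022 -173.7 310.22 362.32
.5766 .0283 .2022 -168.0 310.54 351.18'''
D=np.array([[float(x) for x in l.split()] for l in D.split('\n')])
def pts(D,dz,C0):
    out=[]
    for i,(x,y,z,a,u,v) in enumerate(D):
        a=np.radians(a);xt=np.array([np.cos(a),np.sin(a),0]);zt=np.array([0,0,-1.]);yt=np.cross(zt,xt)
        q=R.from_matrix(np.stack([xt,yt,zt],1)).as_quat()
        c,d=wray(dict(position=[x,y,z],ee_rot=q),u,v)
        ang=np.degrees(np.arctan2(y-C0[1],x-C0[0]))
        h=-.008*(8-3-(ang-3 ))/360+0 if i<13 else -.0078
        h=-.008*max(0,8-ang+0)/360 if i<13 else -.0078
        Z=.216+h+dz
        out.append(c+d*(Z-c[2])/d[2])
    return np.array(out)
C0=[.5243,.0158]
def res(p):
    P=pts(D,p[2],C0); return np.hypot(P[:,0]-p[0],P[:,1]-p[1])-.055
s=least_squares(res,[*C0,0]);print(s.x);P=pts(D,s.x[2],C0)
print(res(s.x)*1e3);print(np.degrees(np.arctan2(P[:,1]-s.x[1],P[:,0]-s.x[0])))
```

```text
[0.5246 0.0153 0.0003]
[-0.1064 -0.0717 -0.0888 -0.0386 -0.0299  0.0194  0.0239 -0.0258 -0.0052
  0.0211  0.0733  0.1414 -0.7118  0.2146]
[-179.3512 -164.3517 -149.0301 -133.788  -120.4939 -104.9644  -89.4649
  -74.0234  -58.6447  -43.0961  -27.5583  -12.0662    5.4263   10.4071]
```

The fit is tight (about 0.1 mm): axis at (0.5246, 0.0153), knob at 10.4°, height about -7.8 mm. The drop was at about 6°. Centring on the knob, lowering to its middle and gripping gently.

```bash
sed -i 's/\[.5243,.0158\]/[.5246,.0153]/' st.py
python3 -m crank '[[-0.28,[-0.0177,-0.0435,0],[0,0,0]],[-0.28,[0,0,0.083],[0,0,0]],[-0.28,[0,0,0.083],[0,0,0]],[-1,[0,0,0],[0,0,0]],[-1,[0,0,0],[0,0,0]]]' 25 >/dev/null; python3 look.py g0
python3 -m crank '[[-1,[0,0,0],[0,0,0]],[-1,[0,0,0],[0,0,0]],[-1,[0,0,0],[0,0,0]],[-1,[0,0,0],[0,0,0]],[-1,[0,0,0],[0,0,0]]]' 25 >/dev/null; python3 look.py g1
python3 - <<'E'
from h import *
# rows, fixed orientation, cw by 6 deg/row from psi0
o=manip.get_obs();M=R.from_quat(o['ee_rot']).as_matrix()
C=np.array([.5246,.0153]);p=np.array(o['position'])
psi=np.degrees(np.arctan2(p[1]-C[1],p[0]-C[0]))
f=lambda a:np.array([C[0]+.055*np.cos(np.radians(a)),C[1]+.055*np.sin(np.radians(a)),0])
n=61
a=psi-np.arange(n+1)*6
for i in range(n):
    d=(M.T@np.append((f(a[i+1])-f(a[i]))[:2],-.008*6/360))/.08
    print('%.0f [%.3f,%.3f,%.4f]'%(a[i+1],*d),end='\n' if i%5==4 else '  ')
E
```

```text
t 15.2 p [0.5778 0.0253 0.1877] xang -167.8 tilt 1.0000 R 0.0542 ang 10.6 F [-0.7772 -0.7598 -6.02  ] g 0.273 q [-0.3997  0.2795  0.3293  1.6893 -0.096   1.1911  1.7374]
   CAP [319.3037 376.5805] size [ 29  26 596]
t 15.75 p [0.5781 0.0253 0.1885] xang -167.8 tilt 1.0000 R 0.0544 ang 10.6 F [-4.1273 -1.156  -8.0882] g 0.275 q [-0.3997  0.2787  0.3295  1.6885 -0.096   1.1917  1.7376]
   CAP [319.3603 376.2912] size [ 29  26 594]
5 [0.006,-0.072,0.0017]  -1 [0.013,-0.071,0.0017]  -7 [0.021,-0.069,0.0017]  -13 [0.028,-0.066,0.0017]  -19 [0.034,-0.063,0.0017]
-25 [0.041,-0.059,0.0017]  -31 [0.047,-0.055,0.0017]  -37 [0.052,-0.049,0.0017]  -43 [0.057,-0.044,0.0017]  -49 [0.061,-0.037,0.0017]
-55 [0.065,-0.031,0.0018]  -61 [0.068,-0.024,0.0018]  -67 [0.070,-0.017,0.0018]  -73 [0.071,-0.009,0.0018]  -79 [0.072,-0.002,0.0018]
-85 [0.072,0.006,0.0018]  -91 [0.071,0.013,0.0018]  -97 [0.069,0.021,0.0018]  -103 [0.066,0.028,0.0018]  -109 [0.063,0.034,0.0018]
-115 [0.059,0.041,0.0018]  -121 [0.055,0.047,0.0018]  -127 [0.049,0.052,0.0018]  -133 [0.044,0.057,0.0017]  -139 [0.037,0.061,0.0017]
-145
[... 305 characters left out ...]
.047,0.055,0.0016]  -217 [-0.052,0.049,0.0016]  -223 [-0.057,0.044,0.0016]  -229 [-0.061,0.037,0.0016]
-235 [-0.065,0.031,0.0016]  -241 [-0.068,0.024,0.0016]  -247 [-0.070,0.017,0.0016]  -253 [-0.071,0.009,0.0016]  -259 [-0.072,0.002,0.0016]
-265 [-0.072,-0.006,0.0016]  -271 [-0.071,-0.013,0.0016]  -277 [-0.069,-0.021,0.0016]  -283 [-0.066,-0.028,0.0016]  -289 [-0.063,-0.034,0.0016]
-295 [-0.059,-0.041,0.0016]  -301 [-0.055,-0.047,0.0016]  -307 [-0.049,-0.052,0.0016]  -313 [-0.044,-0.057,0.0016]  -319 [-0.037,-0.061,0.0016]
-325 [-0.031,-0.065,0.0016]  -331 [-0.024,-0.068,0.0016]  -337 [-0.017,-0.070,0.0016]  -343 [-0.009,-0.071,0.0016]  -349 [-0.002,-0.072,0.0016]
-355 [0.006,-0.072,0.0017]
```

View pics/g1.png

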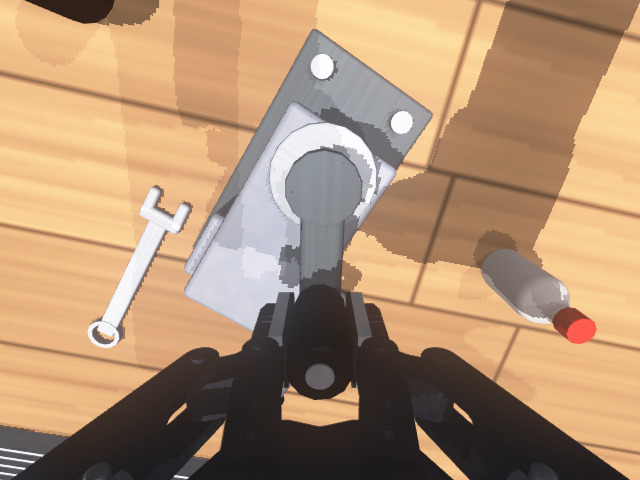

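The knob is gripped (cap at (319,376), opening 23 mm). The screw's weight now hangs on the fingers at about -8 N. Turning forward with the hand orientation fixed, sinking 8 mm per turn.

```bash
python3 -m crank '[[-1,[0.004,-0.072,0.004],[0,0,0]],[-1,[0.011,-0.071,0.004],[0,0,0]],[-1,[0.019,-0.069,0.003],[0,0,0]],[-1,[0.027,-0.066,0.002],[0,0,0]],[-1,[0.034,-0.063,0.002],[0,0,0]]]' 25 >/dev/null; python3 st.py
python3 -m crank '[[-1,[0.041,-0.059,0.0017],[0,0,0]],[-1,[0.047,-0.055,0.0017],[0,0,0]],[-1,[0.052,-0.049,0.0017],[0,0,0]],[-1,[0.057,-0.044,0.0017],[0,0,0]],[-1,[0.061,-0.037,0.0017],[0,0,0]]]' >/dev/null; python3 look.py f1
```

```text
t 16.3 p [ 0.5763 -0.002   0.1872] xang -167.7 tilt 1.0000 R 0.0545 ang -18.5 F [-5.358   2.8598 -8.0847] g 0.276 q [-0.3649  0.2757  0.3438  1.6965 -0.1005  1.1883  1.7896]
t 16.8 p [ 0.5609 -0.0256  0.187 ] xang -167.7 tilt 1.0000 R 0.0547 ang -48.4 F [-2.8024  4.3866 -7.9517] g 0.274 q [-0.3426  0.242   0.3567  1.7378 -0.0918  1.1776  1.8246]
   CAP [320.0306 376.9898] size [ 29  25 589]
```

```bash
python3 -m crank '[[-1,[0.065,-0.031,0.003],[0,0,0]],[-1,[0.068,-0.024,0.003],[0,0,0]],[-1,[0.070,-0.017,0.002],[0,0,0]],[-1,[0.071,-0.009,0.002],[0,0,0]],[-1,[0.072,-0.002,0.002],[0,0,0]]]' >/dev/null; python3 st.py
python3 -m crank '[[-1,[0.072,0.006,0.002],[0,0,0]],[-1,[0.071,0.013,0.002],[0,0,0]],[-1,[0.069,0.021,0.002],[0,0,0]],[-1,[0.066,0.028,0.002],[0,0,0]],[-1,[0.063,0.034,0.002],[0,0,0]]]' >/dev/null; python3 look.py f2
```

```text
t 17.35 p [ 0.5352 -0.0387  0.1862] xang -167.8 tilt 1.0000 R 0.0550 ang -78.9 F [-0.3237  4.4222 -7.8573] g 0.273 q [-0.3375  0.1863  0.3637  1.8028 -0.0721  1.1643  1.833 ]
t 17.85 p [ 0.5066 -0.0369  0.1853] xang -167.8 tilt 1.0000 R 0.0552 ang -109.0 F [ 1.9786  1.8483 -7.0343] g 0.270 q [-0.3504  0.1215  0.3587  1.8735 -0.046   1.1541  1.808 ]
   CAP [318.8874 376.6026] size [ 29  26 604]
```

```bash
python3 -m crank '[[-1,[0.059,0.041,0.002],[0,0,0]],[-1,[0.055,0.047,0.002],[0,0,0]],[-1,[0.049,0.052,0.002],[0,0,0]],[-1,[0.044,0.057,0.002],[0,0,0]],[-1,[0.037,0.061,0.002],[0,0,0]]]' >/dev/null; python3 st.py
python3 -m crank '[[-1,[0.031,0.065,0.002],[0,0,0]],[-1,[0.024,0.068,0.002],[0,0,0]],[-1,[0.017,0.070,0.002],[0,0,0]],[-1,[0.009,0.071,0.002],[0,0,0]],[-1,[0.002,0.072,0.002],[0,0,0]]]' >/dev/null; python3 look.py f3
```

```text
t 18.4 p [ 0.4828 -0.0206  0.1843] xang -167.8 tilt 1.0000 R 0.0551 ang -139.3 F [-0.3922 -2.8655 -6.5211] g 0.276 q [-0.3766  0.0656  0.3388  1.9314 -0.0234  1.149   1.7546]
t 18.9 p [0.4704 0.0057 0.1835] xang -167.8 tilt 1.0000 R 0.0551 ang -169.9 F [-3.4887 -2.4236 -3.4233] g 0.272 q [-0.4096  0.0374  0.3089  1.9604 -0.0127  1.1469  1.6884]
   CAP [319.0926 374.6364] size [ 29  26 594]
```

```bash
python3 -m crank '[[-1,[-0.006,0.072,0.002],[0,0,0]],[-1,[-0.013,0.071,0.002],[0,0,0]],[-1,[-0.021,0.069,0.002],[0,0,0]],[-1,[-0.028,0.066,0.002],[0,0,0]],[-1,[-0.034,0.063,0.002],[0,0,0]]]' >/dev/null; python3 look.py f4
```

```text
t 19.45 p [0.4729 0.0345 0.1827] xang -167.8 tilt 1.0000 R 0.0551 ang 159.6 F [-4.2314 -0.1427 -3.9353] g 0.273 q [-0.4409  0.0476  0.2812  1.9517 -0.0156  1.145   1.631 ]
   CAP [319.8754 374.9091] size [ 29  26 594]
```

```bash
python3 -m crank '[[-1,[-0.041,0.059,0.0016],[0,0,0]],[-1,[-0.047,0.055,0.0016],[0,0,0]],[-1,[-0.052,0.049,0.0016],[0,0,0]],[-1,[-0.057,0.044,0.0016],[0,0,0]],[-1,[-0.061,0.037,0.0016],[0,0,0]]]' >/dev/null; python3 st.py
python3 -m crank '[[-1,[-0.065,0.031,0.0016],[0,0,0]],[-1,[-0.068,0.024,0.0016],[0,0,0]],[-1,[-0.070,0.017,0.0016],[0,0,0]],[-1,[-0.071,0.009,0.0016],[0,0,0]],[-1,[-0.072,0.002,0.0016],[0,0,0]]]' >/dev/null; python3 look.py f5
python3 -m crank '[[-1,[-0.072,-0.006,0.0016],[0,0,0]],[-1,[-0.071,-0.013,0.0016],[0,0,0]],[-1,[-0.069,-0.021,0.0016],[0,0,0]],[-1,[-0.066,-0.028,0.0016],[0,0,0]],[-1,[-0.063,-0.034,0.0016],[0,0,0]]]' >/dev/null; python3 look.py f6
```

```text
t 20.0 p [0.4897 0.0578 0.1821] xang -167.8 tilt 1.0000 R 0.0550 ang 129.4 F [-3.6825  1.073  -4.8957] g 0.273 q [-0.4613  0.0913  0.266   1.9082 -0.0269  1.1451  1.5992]
t 20.5 p [0.5157 0.0694 0.1815] xang -167.8 tilt 1.0000 R 0.0548 ang 99.3 F [-1.0503 -0.4289 -5.2289] g 0.266 q [-0.4636  0.1531  0.2651  1.8435 -0.0435  1.1502  1.6002]
   CAP [320.1237 376.2742] size [ 29  26 598]
t 21.05 p [0.5438 0.0666 0.1807] xang -167.8 tilt 1.0000 R 0.0547 ang 69.4 F [-3.1435 -2.4972 -6.2098] g 0.278 q [-0.4465  0.2153  0.2742  1.7754 -0.0626  1.1598  1.6303]
   CAP [319.6229 376.407 ] size [ 30  26 602]
```

```bash
python3 -m crank '[[-1,[-0.059,-0.041,0.002],[0,0,0]],[-1,[-0.055,-0.047,0.002],[0,0,0]],[-1,[-0.049,-0.052,0.002],[0,0,0]],[-1,[-0.044,-0.057,0.002],[0,0,0]],[-1,[-0.037,-0.061,0.002],[0,0,0]]]' >/dev/null; python3 st.py
python3 -m crank '[[-1,[-0.031,-0.065,0.002],[0,0,0]],[-1,[-0.024,-0.068,0.002],[0,0,0]],[-1,[-0.017,-0.070,0.002],[0,0,0]],[-1,[-0.009,-0.071,0.002],[0,0,0]],[-1,[-0.002,-0.072,0.002],[0,0,0]]]' >/dev/null; python3 look.py f7
```

```text
t 21.6 p [0.5666 0.0505 0.1798] xang -167.8 tilt 1.0000 R 0.0548 ang 40.0 F [-5.8276 -3.5294 -3.6669] g 0.270 q [-0.4147  0.2633  0.2878  1.722  -0.0801  1.1695  1.679 ]
t 22.1 p [0.5785 0.0257 0.179 ] xang -167.8 tilt 1.0000 R 0.0549 ang 10.9 F [-8.4895 -0.3027 -2.589 ] g 0.277 q [-0.3766  0.2875  0.3025  1.696  -0.0927  1.1744  1.7347]
   CAP [320.1307 376.0955] size [ 29  26 597]
```

```bash
python3 -m crank '[[-1,[0.008,-0.06,0.0015],[0,0,0]],[-1,[0,0,0],[0,0,0]],[-1,[0,0,0],[0,0,0]],[-1,[0,0,0],[0,0,0]],[-1,[0,0,0],[0,0,0]]]' 25 >/dev/null; python3 look.py f8
python3 - <<'E'
from h import *
im=manip.camera('side');cv2.imwrite('pics/s3.png',cv2.resize(im[200:320,220:380],None,fx=5,fy=5,interpolation=cv2.INTER_CUBIC))
cv2.imwrite('pics/t3.png',manip.camera('top'))
E
python3 st.py
```

```text
t 22.65 p [0.5791 0.0205 0.1789] xang -167.8 tilt 1.0000 R 0.0547 ang 5.4 F [-5.4963 -2.2064 -4.0153] g 0.272 q [-0.3704  0.288   0.3055  1.6958 -0.0929  1.1737  1.7434]
   CAP [319.3094 376.2258] size [ 29  26 598]
t 22.8 p [0.5791 0.0205 0.1789] xang -167.8 tilt 1.0000 R 0.0547 ang 5.4 F [-6.1743 -2.5966 -2.9975] g 0.268 q [-0.3705  0.288   0.3055  1.6958 -0.0929  1.1737  1.7434]
```

View pics/s3.png

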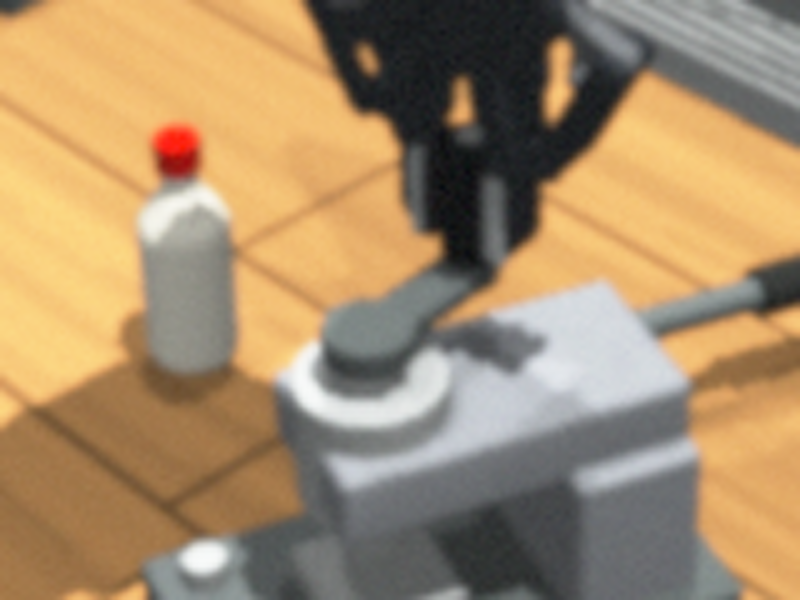

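View pics/t3.png

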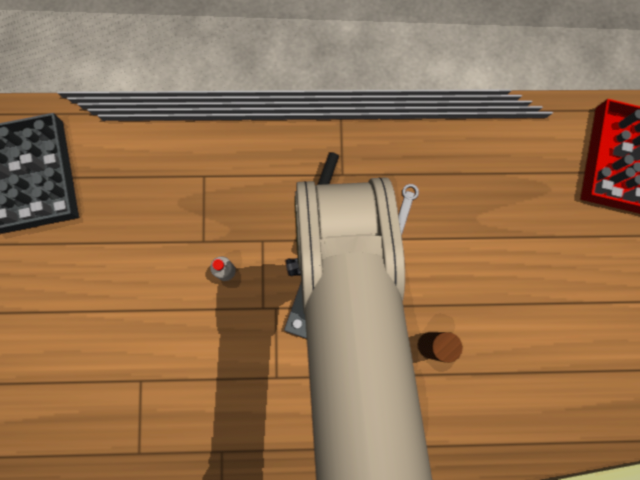

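View pics/f8.png

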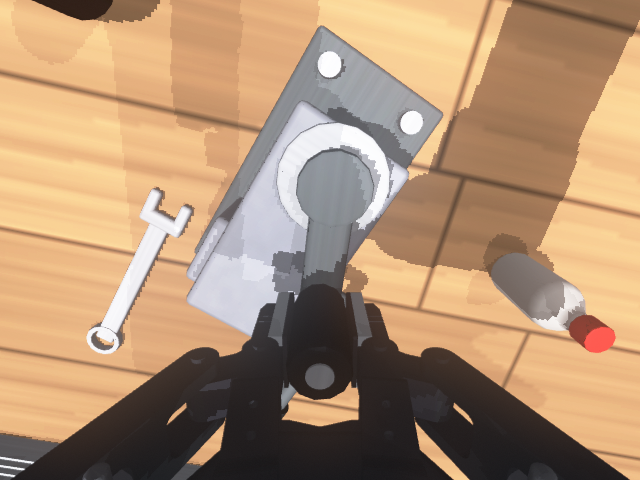

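The side view shows the hub now close to the boss; it sits about 7 px lower than just before the drop, roughly 16 mm. The knob (cap at (320,376) in the wrist view) is between the pads. Glue (222,269), mallet (440,347) and wrench are where they were. Handing in.

```bash
python3 -c "
from workcell import manip
print(manip.hand_in())"
```

```text
the job is handed in; nothing more can be done
None
```

The screw is started and turned forward one full turn, and I handed the job in at about 22.8 s with the knob still gripped. No verdict was reported.

- **Backward:** I carried the knob loosely caged between the fingers, flipping the hand once partway because joint 7 was near its limit. The wrist camera and the loss of push force showed the drop at a crank angle of about 6°, after roughly 195° of turning. I could only place it between about 4° and 10°.
- **Forward:** I gripped the knob at 25 N and turned it 365° clockwise, ending at 5.4°. That is one turn from the drop to within about 5°.
- **Last checks:**
  - The hand sank 9.6 mm during the turn, 1 to 2 mm more than the 8 mm pitch, which the vertical play would explain.
  - In the side view the hub sits about 16 mm lower than just before the drop.
  - The largest contact force reading was under 10 N.
  - Glue and mallet are at the same pixels as at the start. The wrench is partly hidden by the arm in the top view, and what shows of it is in place.
- **Disagreement:** just before the full drop, the knob hung about 1 mm low and slightly ahead of the pad. I took this as the start of the drop.

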